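# Refit the spring anchor plate and hold the sprung bin lid at its balance

### The arm

A 6-joint arm with a two-finger parallel gripper is mounted at the origin on the work surface. World frame = base frame: x ahead of the robot, y to its left, z up, the work surface at z = 0. Lengths are in m, angles in rad, forces in N, time in s.
With the tool pointing down it reaches from about 0.325 to 0.875 m from the base axis. Payload 4.4 kg.
Tool frame: the origin (TCP) lies at the very end of the fingers, on their centre line; the grasp point (between the pads) lies 19 mm behind it; z points along the fingers, y is the direction in which the jaws open and shut (so a half turn about z gives the same grasp; the last joint's range is limited). The gripper opens to 85 mm and grips with 20 to 120 N. Pads are 22 mm wide; open, the fingers measure 114 mm over their backs; the gripper's body (76 mm by 85 mm) begins 54 mm behind the grasp point. The pads swing forward as they close: fully open they stand 13 mm farther back than shut.
Start: joints at [-0.15, 0.207, 1.542, -0, 1.393, -0.15], TCP at [0.575, -0, 0.231] pointing down, gripper open.
Joint ranges: [-2.73, 2.73], [-0.86, 2.22], [0.23, 2.46], [-1.11, 4.25], [0.08, 2.63], [-2.82, 2.82]. Speed limits (rad/s): [2.79, 2.79, 3.14, 3.14, 3.14, 3.14].

### API

Orientations are given as a rotation vector (axis times angle).
In Python, from workcell import manip gives the robot as it stands. The module is installed in compiled form; this text tells all that it offers.
- The arm moves only by the tool servo_tool, never from a script. Its argument "plan" is text: rows parted by semicolons, each of 6 numbers parted by spaces: the shift along the tool's x, y, z in mm, then the turn, a rotation vector about the tool's x, y, z in degrees. A call has 1 to 12 rows; each row shifts and turns the pose as measured when the row begins, along the tool's axes as they then stand; what a row does not reach is not made up. A row lasts 1/12 s, in which the tool goes at most 41.7 mm and 7.16 degrees, less where a joint would pass 70% of its speed; a pose out of reach is approached as far as the arm can. A call is refused whole if a number of a shift passes 41.7 or a number of a turn 7.16, either way. A call with a gripper value outside its range is refused whole. "hand" is the opening, from 0 (shut) to 1 (fully open), set as the call begins (left out, the last holds). The fingers move at their own pace and stop on an object; "newtons" is the grip in N (left out, the last holds). Time passes only in rows, so rows that do not move let the fingers close. It gives the time, the measured TCP pose, the force and the opening at its end, in the units of the state.
- manip.get_obs(): the state, without advancing time (a new reading comes with each control period).
- manip.get_image(name): name is "scene" or "side" or "wrist"; returns (picture, depth): 480x640x3 uint8, red, green, blue; 480x640 float32, m along the optical axis (not along the pixel's ray), 0 where there is no reading.
- manip.camera_params(name): a dict with "fx", "fy", "cx", "cy" (pixels), "distortion" ([k1, k2, p1, p2, k3] as OpenCV has them; the pictures are not rectified), "xyz" and "orientation" of the camera in the world. Camera axes: x right, y up, looking along -z (the intrinsics and any distortion apply to the point x, -y, -z); pixel columns grow to the right and rows downward; lengths in m; the calibration is good to about 2 mm. A picture is of the moment at which its call begins: read the wrist's pose just before it. camera_params takes no time and is no camera call; for the wrist camera it gives the pose at the moment of the call.
- manip.job_done(): hands the job in, once; it reports no verdict.
The state is a dict: "time": time; "q": joint angles; "qd": joint speeds; "tau": joint torques, N m; "tcp_pos": TCP position; "eef_rot": TCP orientation; "contact_force": force on the tool from outside, world axes, zero at the start; "moment": the same for the moment, N m; "width": finger opening in m.
Only numpy, scipy, OpenCV 4.12 (cv2) and the standard library are available. Lean on these libraries where they do the work, as an engineer would, in place of code of your own. Each camera call takes 0.05 s, during which the arm holds its last target. There are 200 camera calls.

### The job

Lower the holed anchor plate gently over the two pins on the ledge of the offcut bin until it lies flush, and let go of it. Then take the bin's sprung lid by its bar handle, raise it clearly past its balance point (about 43 degrees open), ease it back down and finish while still holding it with the fingers just below the balance point, within about 15 degrees, so that I can set the spring. Keep hold of the lid so that it neither flies open nor drops shut, and leave the brick, the hammer and the pot alone.

Things in the scene. Friction and masses are not known exactly. Their poses are not given: they have to be found in the camera images.
- lug (a point): centre of the upright lug (36 mm along x, 14 mm thick along y, 50 mm tall) of the loose steel anchor plate; grasp here. It stands on the middle of a flat plate 120 (x) by 70 (y) by 10 mm thick; this point is 35 mm above the plate's underside. Two 17 mm through holes lie 40 mm either side along x. Half a turn makes no difference. 0.36 to 0.59 kg. Starts flat on the table
- plate_under (a point): middle of the anchor plate's underside, 35 mm below the lug's centre; axes as the lug's
- seat (a point): point midway between the two pins, on the top of the ledge (180 by 150 mm, 50 mm above the table) joined to the bin's right side as seen from the robot. x runs along the line of the pins, away from the robot; z up. The pins stand 40 mm either side along x, 12 mm in diameter, 22 mm tall, the upper 6 mm tapering. The bin's side wall is 85 mm away (+y)
- bin: the fixed grey steel offcut bin: box 240 (x) by 260 (y) by 100 mm high, origin at the middle of its underside, x away from the robot and square to the lid's hinge. The seat point lies at (-10, -215, 50) mm in its frame
- lid_bar (a point): middle of the lid's round bar handle: 12 mm in diameter, 116 mm long along its y (parallel to the hinge), on posts 50 mm either side of the middle, its axis 48 mm above the flat lid, 41 mm back from the lid's near edge. Turns with the lid. Can be pinched from above, fingers on its near and far sides; the round bar may turn between the fingers as the lid swings
- lid_hinge (a point): middle of the lid's hinge axis (along its y) at the far upper edge of the bin, 104 mm above the table. Its frame turns with the lid: with the lid shut, x points level away from the robot. In this frame the bar's middle lies at (-195, 0, 54) mm
- lid (a joint): opening of the lid (236 by 264 mm, 0.9 kg) in rad: 0 shut and level, growing as its near edge rises, stop at 1.3. Sprung: below 0.75 rad (43 degrees, the balance point) it falls shut by itself, above that it swings open by itself; friction does not hold it. Lifting it from shut takes 1.3 N at the bar, less towards the balance; at the stop it pulls open with about 2.5 N
- brick: bystander: a loose cored red clay brick, 200 by 95 by 57 mm, origin at the middle of its underside
- hammer: bystander: a loose hammer with a wooden handle, lying on the table, handle towards its -x
- pot: bystander: a loose black plastic mortar pot, 100 mm across, 100 mm high, origin at the middle of its underside
There are look-alikes about, which are no part of the job. What is meant by the part that bears lug is not blue, pink or purple, and is the smaller of those in its own colour.

How it is judged:
On the way, in this order (a step that is already met when the one before it is completed fails the run):
1. the anchor plate lies flush on the ledge over both pins, let go, with the lid still shut (horizontal distance between plate_under and seat below 0.004 m and z of plate_under in the frame of seat between -0.0025 and 0.0025 m and angle between lug's own z axis and vertical below 0.03 rad and angle between the x axis of lug and the x axis of seat, either way round below 0.1 rad and contact force between the fingers and plate below 0.1 N and value of joint lid below 0.05 rad), for 0.2 s.
2. the lid, held by the fingers, is raised clearly past its balance point, the plate still seated (horizontal distance between plate_under and seat below 0.004 m and z of plate_under in the frame of seat between -0.0025 and 0.0025 m and angle between lug's own z axis and vertical below 0.03 rad and angle between the x axis of lug and the x axis of seat, either way round below 0.1 rad and value of joint lid above 0.8 rad and contact force between the fingers and lid above 0.05 N), for 0.1 s.
At the end, for the whole second after the job is handed in: the anchor plate lies flush (within 2.5 mm) on the ledge over both pins (within 4 mm, 0.1 rad), let go; the lid is held still by the fingers between 0.45 and 0.72 rad open, that is 0.03 to 0.30 rad below its balance point of 0.75 rad, and no loose thing props it (horizontal distance between plate_under and seat below 0.004 m and z of plate_under in the frame of seat between -0.0025 and 0.0025 m and angle between lug's own z axis and vertical below 0.03 rad and angle between the x axis of lug and the x axis of seat, either way round below 0.1 rad and value of joint lid between 0.45 and 0.72 rad and velocity of joint lid between -0.1 and 0.1 rad/s and contact force between the fingers and lid above 0.05 N and contact force between the fingers and plate below 0.1 N and contact force between each of plate, brick, hammer, pot and lid below 0.1 N); the arm keeps its last pose, push and grip.
It fails at once if the lid flies open or drops shut (faster than 2.5 rad/s) (velocity of joint lid above 2.5 rad/s or velocity of joint lid below -2.5 rad/s).
It fails at once if the plate is dropped onto the ledge (faster than 0.4 m/s just above it) (linear speed of plate above 0.4 m/s and horizontal distance between plate_under and seat below 0.03 m and z of plate_under in the frame of seat below 0.03 m).
It fails at once if the brick, the hammer or the pot is moved by more than 30 mm (distance of any of brick, hammer, pot from where it was at the start of the episode above 0.03 m).
It also fails if it takes over 56 s, if anything falls off the work surface, if the arm or the gripper's body presses on something with over 40 N, if the wrist force passes 120 N, or if a joint passes its speed limit or range.

## Working session

There is one attempt and no reset: what is moved stays moved. The work goes in short steps, Python scripts to look and compute and a tool call to move; the robot and the scene stay as the last step left them, time stands still between calls to the robot, and variables do not carry over. Pictures are saved under pics/ and viewed, about 8 in all and at most 12, crops included, and the job is handed in when it is done.

Besides the shell and the picture viewer there is one more tool, called after "Call:" as name(argument=value, ...) on one line, values as JSON. servo_tool: Moves the arm, as the interface text tells. Its arguments: {"type":"object","properties":{"plan":{"type":"string"},"hand":{"type":"number"},"newtons":{"type":"number"}},"required":["plan"]}

```bash
mkdir -p pics; cat > h.py <<'E'
import numpy as np, cv2
from scipy.spatial.transform import Rotation as R
from workcell import manip
def cam(n):
    p=manip.camera_params(n); img,d=manip.get_image(n); return p,img,d
def Rc(p):
    o=np.array(p["orientation"],float)
    return R.from_rotvec(o) if o.size==3 else (R.from_matrix(o) if o.size==9 else R.from_quat(o))
def pts(p,uv,z):
    uv=np.asarray(uv,float).reshape(-1,1,2)
    K=np.array([[p["fx"],0,p["cx"]],[0,p["fy"],p["cy"]],[0,0,1]])
    n=cv2.undistortPoints(uv,K,np.array(p["distortion"],float)).reshape(-1,2)
    z=np.asarray(z,float).reshape(-1)
    return Rc(p).apply(np.c_[n[:,0]*z,-n[:,1]*z,-z])+np.array(p["xyz"])
def cloud(p,d):
    v,u=np.mgrid[:480,:640]
    P=pts(p,np.c_[u.ravel(),v.ravel()],d.ravel()).reshape(480,640,3)
    P[d<=0]=np.nan
    return P
def save(n,im): cv2.imwrite("pics/"+n+".png",im[:,:,::-1])
E
python3 - <<'E'
from h import *
for n in("scene","side","wrist"):
    p,i,d=cam(n); save(n,i); np.savez(n,i=i,d=d,P=cloud(p,d)); print(n,p)
print(manip.get_obs())
E
```

```text
scene {'fx': 571.5551635853119, 'fy': 571.5551635853119, 'cx': 314.1838303180581, 'cy': 239.54562200783894, 'distortion': array([-0.11228298,  0.        ,  0.        ,  0.        ,  0.        ]), 'xyz': array([1.49984866, 0.75473855, 1.37941099]), 'orientation': array([0.43062764, 0.87092756, 2.03376125])}
side {'fx': 472.04536413340173, 'fy': 472.04536413340173, 'cx': 316.124560767022, 'cy': 236.3688353139304, 'distortion': array([-0.09520442,  0.        ,  0.        ,  0.        ,  0.        ]), 'xyz': array([ 0.33452321, -0.8959496 ,  0.81143975]), 'orientation': array([ 0.90178501, -0.05115738, -0.12844013])}
wrist {'fx': 401.08681729517446, 'fy': 401.08681729517446, 'cx': 326.6080377225995, 'cy': 244.3993977863117, 'distortion': array([-0.0272709,  0.       ,  0.       ,  0.       ,  0.       ]), 'xyz': array([0.57439601, 0.06928332, 0.37350693]), 'orientation': array([-2.78985891e-01,  2.19097296e-03,  1.81812826e-04])}
{'time': 0.15, 'q': array([-1.50522179e-01,  2.07269771e-01,  1.54263212e+00,  2.64978354e-06,
        1.39352451e+00, -1.50503499e-01]), 'qd': array([-1.48606924e-03, -1.41664719e-03, -5.49640693e-03,  7.48116376e-04,
       -1.52810102e-04, -1.71580286e-05]), 'tau': array([ 5.23460058e-04, -3.83512866e+01, -2.92037880e+01, -1.78299792e-04,
        6.64118095e-03, -5.65601522e-05]), 'tcp_pos': array([5.74403634e-01, 6.72158648e-05, 2.30363677e-01]), 'eef_rot': array([-2.22041732e+00, -2.22037480e+00,  1.70424499e-03]), 'contact_force': array([ 0.78769096,  0.25388741, -0.033709  ]), 'moment': array([-0.07058667,  0.08471164, -0.01584206]), 'width': 0.08515789295216966}
```

View pics/scene.png

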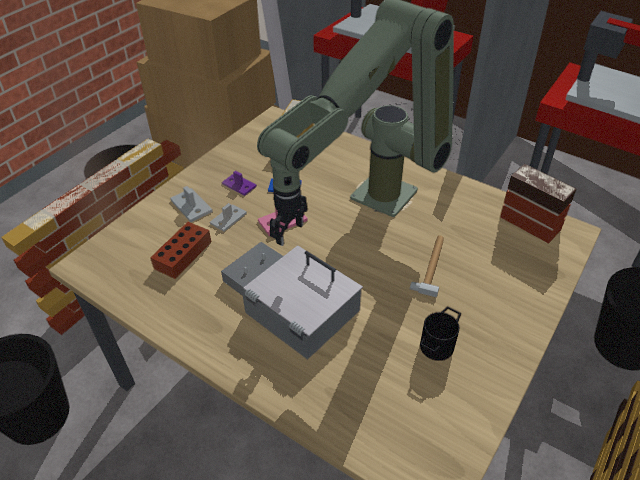

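The scene shows the bin at about (300,300) and its ledge with pins at (252,265). Plates that could be the target are grey (190,203), grey (228,217), purple (239,182), blue (272,187) and pink (283,222). The target should be the smaller grey, probably (228,217). I'll check that in the side view.

View pics/side.png

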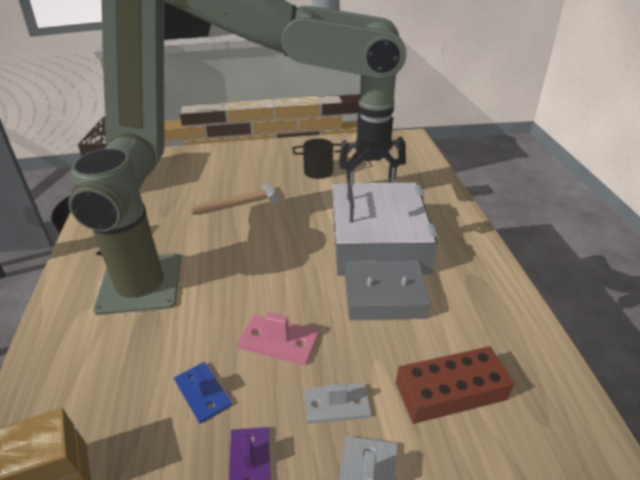

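```bash
python3 - <<'E'
from h import *
for n,qs in(("scene",[(190,203),(228,217),(252,265),(245,266),(264,255),(320,268),(307,255),(334,270)]),):
    P=np.load(n+".npz")["P"]
    for u,v in qs: print(n,u,v,P[v,u].round(3))
E
```

```text
scene 190 203 [ 0.473 -0.545  0.034]
scene 228 217 [ 0.44  -0.392  0.016]
scene 252 265 [ 0.596 -0.149  0.046]
scene 245 266 [ 0.615 -0.162  0.05 ]
scene 264 255 [ 0.553 -0.132  0.065]
scene 320 268 [0.536 0.076 0.114]
scene 307 255 [0.541 0.033 0.149]
scene 334 270 [0.557 0.14  0.162]
```

The side view shows the grey plates at (338,402) and (368,460, larger, its lug turned), and the ledge pins at (370,281) and (404,281). Next I'll measure the sizes and poses from the point clouds.

```bash
python3 - <<'E'
from h import *
A=[np.load(n+".npz")["P"].reshape(-1,3) for n in("scene","side")]
for c in[(.44,-.392),(.473,-.545)]:
  for n,P in zip(("scene","side"),A):
    q=P[np.hypot(P[:,0]-c[0],P[:,1]-c[1])<.085]
    t=q[(q[:,2]>.0055)&(q[:,2]<.016)]; l=q[(q[:,2]>.025)&(q[:,2]<.075)]; top=q[q[:,2]>np.nanmax(q[:,2])-.006]
    print(n,c,"plate",cv2.minAreaRect(t[:,:2].astype(np.float32)*1000),len(t),"lug",cv2.minAreaRect(l[:,:2].astype(np.float32)*1000),"maxz",l[:,2].max(),"topmean",top.mean(0).round(4), np.median(t[:,2]))
for n,P in zip(("scene","side"),A):
  l=P[(abs(P[:,2]-.05)<.004)&(abs(P[:,0]-.6)<.15)&(P[:,1]>-.25)&(P[:,1]<-.03)]
  print(n,"ledge",cv2.minAreaRect(l[:,:2].astype(np.float32)*1000),np.median(l[:,2]))
  l=P[(P[:,2]>.059)&(P[:,2]<.08)&(abs(P[:,0]-.6)<.15)&(P[:,1]>-.25)&(P[:,1]<-.09)]
  l=l[np.lexsort((l[:,0],))];k=cv2.kmeans(l.astype(np.float32),2,None,(3,50,1e-5),3,2);print(k[2],np.bincount(k[1].ravel()))
  l=P[(abs(P[:,2]-.108)<.006)&(P[:,0]>.4)&(P[:,0]<.9)&(abs(P[:,1])<.3)]
  print(n,"lid",cv2.minAreaRect(l[:,:2].astype(np.float32)*1000),np.median(l[:,2]))
  l=P[(P[:,2]>.148)&(P[:,2]<.168)&(P[:,0]>.5)&(P[:,0]<.62)&(P[:,1]>-0.05)&(P[:,1]<.2)]
  print(n,"bar",len(l),l.min(0),l.max(0),l.mean(0))
i=np.load("side.npz")["i"][340:480,260:440]
save("crop",cv2.resize(i,None,fx=4,fy=4))
E
```

```text
scene (0.44, -0.392) plate ((441.2226867675781, -395.240234375), (155.13490295410156, 156.17791748046875), 44.981201171875) 352 lug ((435.91748046875, -398.53204345703125), (19.46993064880371, 38.371089935302734), 81.54014587402344) maxz 0.06816345548382019 topmean [ 0.4355 -0.3986  0.0644] 0.009532186772515439
side (0.44, -0.392) plate ((432.23870849609375, -419.46258544921875), (114.17801666259766, 119.9498062133789), 87.9833984375) 1663 lug ((431.6550598144531, -399.9125671386719), (15.970802307128906, 36.12741470336914), 88.0831298828125) maxz 0.06380647717784271 topmean [ 0.4315 -0.3994  0.0599] 0.009429451714342396
scene (0.473, -0.545) plate ((476.177734375, -547.9589233398438), (152.35882568359375, 160.24244689941406), 6.35605001449585) 420 lug ((462.9417419433594, -539.9615478515625), (89.97186279296875, 26.667875289916992), 82.82869720458984) maxz 0.07456476139054269 topmean [ 0.4636 -0.5572  0.0821] 0.01170289515709333
side (0.473, -0.545) plate ((468.368408203125, -524.6775512695312), (82.92218780517578, 93.1982192993164), 72.86206817626953) 1794 lug ((446.87811279296875,
[... 392 characters left out ...]
9.42236328125, 73.16411590576172), (269.70452880859375, 253.5975799560547), 82.77742767333984) 0.10918544107765471
scene bar 153 [0.5348426  0.02392991 0.14803133] [0.56243686 0.14281543 0.16740013] [0.54947825 0.08643448 0.16041596]
side ledge ((603.5594482421875, -129.5158233642578), (156.8373565673828, 237.1529083251953), 82.4693832397461) 0.04910507245944362
[[ 0.55284864 -0.13631895  0.06630755]
 [ 0.63052034 -0.14570077  0.06545378]] [26 27]
side lid ((629.2697143554688, 72.60443878173828), (271.71551513671875, 247.66957092285156), 82.80767059326172) 0.10927040347101424
side bar 124 [0.53481811 0.0236315  0.14887137] [0.55651664 0.14564012 0.16558384] [0.54467868 0.068258   0.16077321]
```

View pics/crop.png

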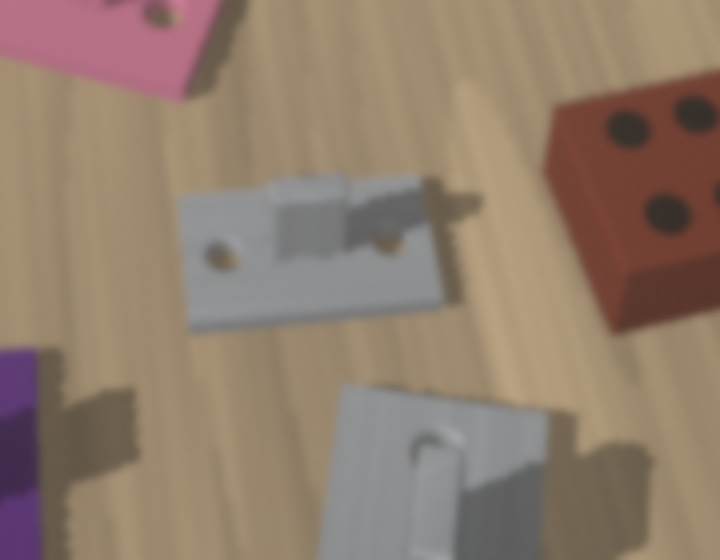

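The crop confirms the small grey plate (about 120x70, lug 36 mm). The other grey plate is larger and stands taller. Now I'll go above the target.

Call:
servo_tool(plan="-36.3 -12.8 0 0 0 0; -36.3 -12.8 0 0 0 0; -36.3 -12.8 0 0 0 0; -36.3 -12.8 0 0 0 0; -36.3 -12.8 0 0 0 0; -36.3 -12.8 0 0 0 0; -36.3 -12.8 0 0 0 0; -36.3 -12.8 0 0 0 0; -36.3 -12.8 0 0 0 0; -36.3 -12.8 0 0 0 0; -36.3 -12.8 0 0 0 0; 0 0 0 0 0 7")

```text
time: 1.15
tcp_pos: [0.4276, -0.413, 0.2244]
eef_rot: [-2.338, -2.088, 0.003]
contact_force: [0.5, 0.4, 0.3]
width: 0.0855
```

Call:
servo_tool(plan="0 0 0 0 0 7.1;0 0 0 0 0 7.1;0 0 0 0 0 7.1;0 0 0 0 0 7.1;0 0 0 0 0 7.1;0 0 0 0 0 7.1;0 0 0 0 0 7.1;0 0 0 0 0 7.1;0 0 0 0 0 7.1;0 0 0 0 0 7.1;0 0 0 0 0 7.1;0 0 0 0 0 5")

```text
time: 2.15
tcp_pos: [0.4216, -0.4153, 0.2169]
eef_rot: [-3.127, 0.013, 0.022]
contact_force: [-0.6, 0.1, 0.0]
width: 0.0851
```

```bash
python3 - <<'E'
from h import *
o=manip.get_obs();print(o["time"],o["tcp_pos"],R.from_rotvec(o["eef_rot"]).as_matrix().round(3),o["q"].round(3))
p,i,d=cam("wrist"); save("w1",i);P=cloud(p,d);np.savez("w1",i=i,d=d,P=P)
P=P.reshape(-1,3)
q=P[np.hypot(P[:,0]-.433,P[:,1]+.399)<.085]
t=q[(q[:,2]>.006)&(q[:,2]<.014)]; top=q[(q[:,2]>.053)&(q[:,2]<.07)]
for x in(t,top):print(cv2.minAreaRect(x[:,:2].astype(np.float32)*1000),len(x),np.median(x[:,2]))
E
```

```text
2.15 [ 0.421566   -0.41528087  0.21691648] [[ 1.    -0.008 -0.014]
 [-0.008 -1.     0.014]
 [-0.014 -0.014 -1.   ]] [-0.923  0.266  1.499 -0.003  1.396  0.657]
((430.9556884765625, -424.2874450683594), (119.19934844970703, 120.36856842041016), 87.77008819580078) 9409 0.010664638289193229
((432.24322509765625, -399.83074951171875), (14.1137056350708, 35.82875061035156), 87.78539276123047) 872 0.0604659410568589
```

View pics/w1.png

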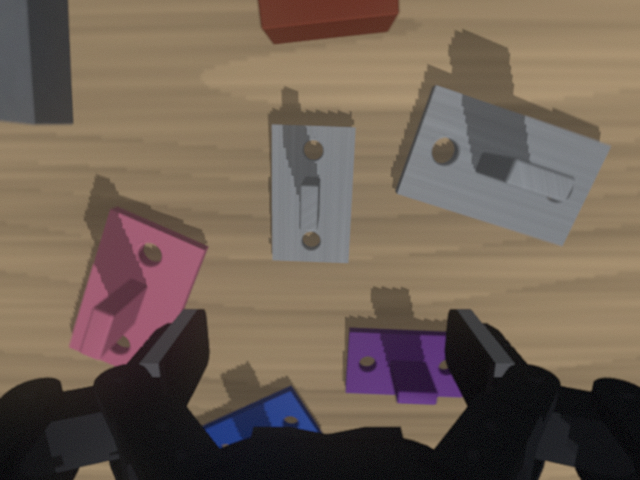

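The wrist view shows the target's lug at (310,200), with the pink, purple and large grey plates around it clear of the fingers. The lug is at (0.4322,-0.3998) and its yaw is -2.2°.

Call:
servo_tool(plan="10 -15 0 -0.8 0.8 1.8; 0 0 0 0 0 0; 0 0 25 0 0 0;0 0 25 0 0 0;0 0 25 0 0 0;0 0 20 0 0 0;0 0 10 0 0 0; 0 0 0 0 0 0;0 0 0 0 0 0", hand=0.7)

```text
time: 2.95
tcp_pos: [0.4316, -0.4027, 0.1088]
eef_rot: [3.137, -0.039, -0.0]
contact_force: [0.1, -0.9, 0.1]
width: 0.0597
```

```bash
cat > st.py <<'E'
from h import *
import sys
def delta(x,y,z,yaw):
    o=manip.get_obs();M=R.from_rotvec(o["eef_rot"]);p=o["tcp_pos"]
    # target tool: x at yaw, z down
    c,s=np.cos(np.radians(yaw)),np.sin(np.radians(yaw))
    T=R.from_matrix(np.array([[c,s,0],[s,-c,0],[0,0,-1.]]))
    print("t",o["time"],"tcp",p.round(4),"F",np.round(o["contact_force"],1),"w",round(o["width"],4))
    print("shift",(M.inv().apply(np.array([x,y,z])-p)*1000).round(1),"turn",np.degrees((M.inv()*T).as_rotvec()).round(2),"worldmm",((np.array([x,y,z])-p)*1000).round(1))
if __name__=="__main__": delta(*map(float,sys.argv[1:5]))
E
python3 st.py .4322 -.3998 .021 -2.2
```

```text
t 2.95 tcp [ 0.4316 -0.4027  0.1088] F [ 0.1 -0.9  0.1] w 0.0597
shift [ 0.5 -3.3 87.8] turn [0.23 0.01 0.78] worldmm [  0.6   2.9 -87.8]
```

Call:
servo_tool(plan="0.5 -3.3 0 0.2 0 0.8; 0 0 25 0 0 0;0 0 25 0 0 0;0 0 15 0 0 0;0 0 10 0 0 0;0 0 5 0 0 0;0 0 0 0 0 0;0 0 0 0 0 0")

```text
time: 3.62
tcp_pos: [0.4397, -0.4078, 0.0389]
eef_rot: [3.123, -0.062, 0.024]
contact_force: [-0.2, -0.7, 0.6]
width: 0.0597
```

```bash
python3 st.py .4322 -.3998 .021 -2.2
```

```text
t 3.6167 tcp [ 0.4397 -0.4078  0.0389] F [-0.2 -0.7  0.6] w 0.0597
shift [-8.1 -8.  17.6] turn [ 1.   -0.89 -0.08] worldmm [ -7.5   8.  -17.9]
```

Call:
servo_tool(plan="-8 -8 0 1 -0.9 0; 0 0 0 0 0 0; 0 0 7 0 0 0;0 0 6 0 0 0;0 0 4 0 0 0; 0 0 0 0 0 0;0 0 0 0 0 0")

```text
time: 4.2
tcp_pos: [0.4335, -0.4013, 0.0247]
eef_rot: [3.136, -0.062, 0.006]
contact_force: [-0.2, -0.7, 0.2]
width: 0.0598
```

```bash
python3 st.py .4322 -.3998 .021 -2.2
```

```text
t 4.2 tcp [ 0.4335 -0.4013  0.0247] F [-0.2 -0.7  0.2] w 0.0598
shift [-1.4 -1.5  3.7] turn [ 0.26 -0.21 -0.08] worldmm [-1.3  1.5 -3.7]
```

Call:
servo_tool(plan="-1.4 -1.5 2 0.3 -0.2 0; 0 0 0 0 0 0")

```text
time: 4.37
tcp_pos: [0.4319, -0.3995, 0.0221]
eef_rot: [-3.139, 0.062, 0.001]
contact_force: [-0.5, 0.8, -1.1]
width: 0.0598
```

Call:
servo_tool(plan="0 0 0 0 0 0; 0 0 0 0 0 0;0 0 0 0 0 0;0 0 0 0 0 0;0 0 0 0 0 0;0 0 0 0 0 0;0 0 0 0 0 0;0 0 0 0 0 0", hand=0, newtons=50)

```text
time: 5.03
tcp_pos: [0.4319, -0.3993, 0.0222]
eef_rot: [-3.139, 0.062, 0.001]
contact_force: [-0.3, 0.3, 0.3]
width: 0.0134
```

```bash
python3 st.py .4322 -.3998 .021 -2.2
```

```text
t 5.0333 tcp [ 0.4319 -0.3993  0.0222] F [-0.3  0.3  0.3] w 0.0134
shift [0.3 0.5 1.2] turn [-0.11  0.04 -0.07] worldmm [ 0.3 -0.5 -1.2]
```

Call:
servo_tool(plan="0 0 -10 0 0 0; 0 0 -20 0 0 0; 0 0 -25 0 0 0; 0 0 -25 0 0 0; 0 0 -20 0 0 0; 3 -20 -15 0 0 0; 5 -28 -12 0 0 1; 5 -28 -12 0 0 1; 5 -28 -10 0 0 1; 5 -28 -5 0 0 1; 5 -28 0 0 0 1; 5 -28 0 0 0 0")

```text
time: 6.03
tcp_pos: [0.4723, -0.2066, 0.1784]
eef_rot: [-3.115, 0.223, 0.03]
contact_force: [0.6, -0.1, -5.3]
width: 0.0135
```

Call:
servo_tool(plan="3 -20 0 0 0 0; 2 -10 0 0 0 0; 0 0 0 0 0 0;0 0 0 0 0 0")

```text
time: 6.37
tcp_pos: [0.4798, -0.1689, 0.1774]
eef_rot: [-3.111, 0.211, 0.038]
contact_force: [0.1, -0.2, -4.9]
width: 0.0136
```

```bash
python3 st.py .594 -.138 .08 -7.2; python3 - <<'E'
from h import *
p,i,d=cam("wrist"); save("w2",i);P=cloud(p,d);np.savez("w2",i=i,d=d,P=P)
P=P.reshape(-1,3)
l=P[(P[:,2]>.060)&(P[:,2]<.08)&(abs(P[:,0]-.595)<.08)&(P[:,1]>-.18)&(P[:,1]<-.1)]
k=cv2.kmeans(l.astype(np.float32),2,None,(3,50,1e-5),3,2);print(k[2],np.bincount(k[1].ravel()))
l=P[(abs(P[:,2]-.05)<.004)&(abs(P[:,0]-.6)<.15)&(P[:,1]>-.25)&(P[:,1]<-.03)]
print(cv2.minAreaRect(l[:,:2].astype(np.float32)*1000),np.median(l[:,2]))
E
```

```text
t 6.3667 tcp [ 0.4798 -0.1689  0.1774] F [ 0.1 -0.2 -4.9] w 0.0136
shift [111.5 -44.   95.5] turn [-1.25  1.49 -0.56] worldmm [114.2  30.9 -97.4]
[[ 0.5522231  -0.13793962  0.06684463]
 [ 0.55240977 -0.13333751  0.07087479]] [123 217]
((556.7911987304688, -124.04977416992188), (151.23011779785156, 147.4527587890625), 82.77540588378906) 0.050587581594801034
```

View pics/w2.png

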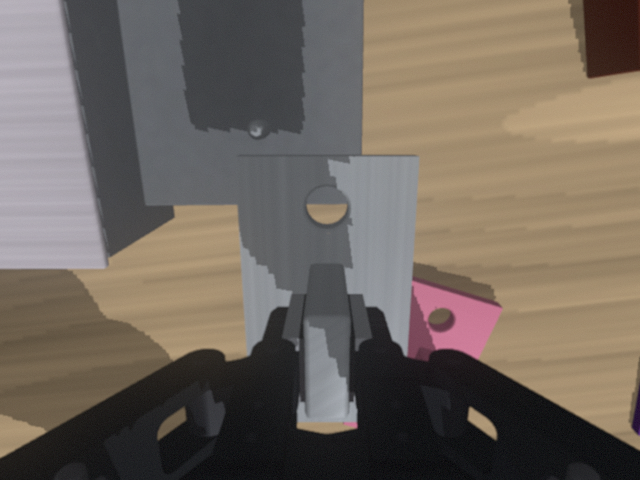

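The wrist view shows the plate in hand with its front hole at (327,205), and the near pin at (258,129). I'll level the tool and go nearer so the far pin comes into view.

Call:
servo_tool(plan="0 0 0 -1.2 1.5 -0.6; 0 0 0 0 0 0; 10 -10 5 0 0 0; 10 -10 10 0 0 0; 10 -10 10 0 0 0; 10 -10 5 0 0 0; 5 -4 0 0 0 0; 0 0 0 0 0 0; 0 0 0 0 0 0")

```text
time: 7.17
tcp_pos: [0.5297, -0.1411, 0.1452]
eef_rot: [3.131, -0.22, -0.009]
contact_force: [1.1, 0.8, -5.4]
width: 0.0136
```

```bash
python3 st.py .592 -.139 .10 -7.2; cat > w.py <<'E'
from h import *
import sys
n=sys.argv[1]
o=manip.get_obs();p,i,d=cam("wrist"); save(n,i);P=cloud(p,d);np.savez(n,i=i,d=d,P=P)
P=P.reshape(-1,3);t=o["tcp_pos"]
l=P[(P[:,2]>.059)&(P[:,2]<.078)&(abs(P[:,0]-.592)<.08)&(P[:,1]>-.19)&(P[:,1]<-.09)]
print("pins",len(l))
if len(l):
    for m in (l[:,0]<.592,l[:,0]>=.592):
        if m.sum(): print(m.sum(),l[m].mean(0).round(4),l[m][:,2].max(),cv2.minAreaRect(l[m][:,:2].astype(np.float32)*1000))
q=P[(abs(P[:,2]-(t[2]-.0122))<.005)&(np.hypot(P[:,0]-t[0],P[:,1]-t[1])<.09)]
print("plate top",len(q),cv2.minAreaRect(q[:,:2].astype(np.float32)*1000) if len(q) else "",np.median(q[:,2]),q[:,:2].max(0),q[:,:2].min(0))
A=np.c_[q[:,:2],np.ones(len(q))];print("slope",np.linalg.lstsq(A,q[:,2],rcond=None)[0])
E
python3 w.py w3
```

```text
t 7.1667 tcp [ 0.5297 -0.1411  0.1452] F [ 1.1  0.8 -5.4] w 0.0136
shift [ 61.6 -10.9  44.8] turn [ 0.16  0.32 -0.84] worldmm [ 62.3   2.1 -45.2]
pins 595
102 [ 0.555  -0.1376  0.0668] 0.07169560164519992 ((554.6557006835938, -137.80528259277344), (9.01325798034668, 2.6174471378326416), 32.5015983581543)
493 [ 0.6307 -0.144   0.0696] 0.07451689550867838 ((631.3572387695312, -143.85179138183594), (11.67248821258545, 11.508672714233398), 36.34422302246094)
plate top 25491 ((529.6089477539062, -141.65353393554688), (70.57293701171875, 120.58766174316406), 81.90496063232422) 0.1335813020009141 [ 0.59401958 -0.10341475] [ 0.4681696  -0.18499304]
slope [-0.006861   -0.0023134   0.13704158]
```

View pics/w3.png

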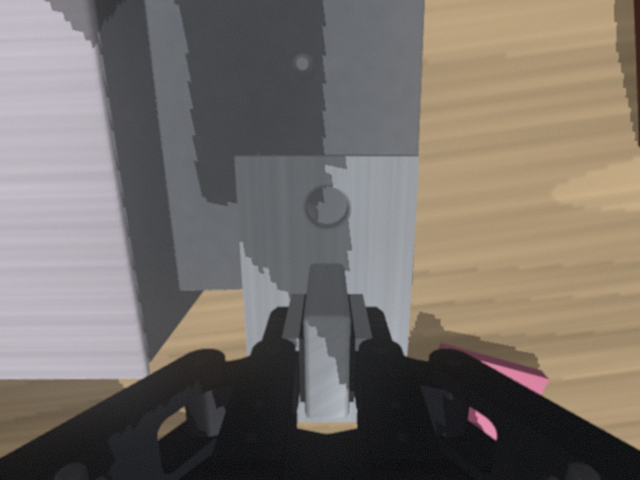

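Far pin at (302,62), which is world (0.631,-0.144). The seat is therefore about (0.592,-0.139) with yaw about -7°. The plate sits centred in the hand.

Call:
servo_tool(plan="10 -2 3 0.2 0.3 -0.8; 14 -2 6 0 0 0; 14 -2.5 6 0 0 0; 12 -2 6 0 0 0; 8 -1 6 0 0 0; 4 -1 6 0 0 0; 0 0 3 0 0 0; 0 0 0 0 0 0;0 0 0 0 0 0")

```text
time: 7.97
tcp_pos: [0.5971, -0.1427, 0.1095]
eef_rot: [3.134, -0.199, 0.009]
contact_force: [-0.2, -0.9, -5.0]
width: 0.0135
```

```bash
python3 st.py .5919 -.1389 .10 -7;python3 w.py w4
```

```text
t 7.9667 tcp [ 0.5971 -0.1427  0.1095] F [-0.2 -0.9 -5. ] w 0.0135
shift [-5.7 -3.1  9.5] turn [ 0.06 -0.32 -0.26] worldmm [-5.2  3.8 -9.5]
pins 519
519 [ 0.6327 -0.1443  0.0696] 0.07415486438135502 ((631.876953125, -144.0332794189453), (11.368912696838379, 11.196331024169922), 40.931827545166016)
plate top 26652 ((600.5010986328125, -115.81974792480469), (125.69767761230469, 121.08177185058594), 82.5434799194336) 0.09819249015876189 [ 0.66122046 -0.05271335] [ 0.53626107 -0.18565397]
slope [ 0.00371939 -0.00476477  0.09512318]
```

Call:
servo_tool(plan="-5 -3.2 0 0 -0.3 -0.2; 0 0 0 0 0 0; 0 0 3 0 0 0; 0 0 3 0 0 0; 0 0 0 0 0 0;0 0 0 0 0 0")

```text
time: 8.52
tcp_pos: [0.5907, -0.1384, 0.1045]
eef_rot: [3.134, -0.193, 0.001]
contact_force: [0.2, -0.3, -4.5]
width: 0.0133
```

```bash
python3 st.py .5925 -.1388 .097 -7;python3 w.py w5; python3 -c "
from h import *
i=np.load('w5.npz')['i'];save('w5c',cv2.resize(i[100:300,200:460],None,fx=3,fy=3))"
```

```text
t 8.5167 tcp [ 0.5907 -0.1384  0.1045] F [ 0.2 -0.3 -4.5] w 0.0133
shift [1.8 0.1 7.5] turn [ 0.09 -0.03 -0.06] worldmm [ 1.8 -0.4 -7.5]
pins 440
440 [ 0.6315 -0.1439  0.0707] 0.07423518630833212 ((630.8124389648438, -143.75967407226562), (11.777482986450195, 9.853129386901855), 78.2591323852539)
plate top 27236 ((593.7994384765625, -113.76902770996094), (121.60942077636719, 120.44778442382812), 83.02227783203125) 0.0930161383279095 [ 0.65464619 -0.05055472] [ 0.52933789 -0.18126864]
slope [-0.00079526 -0.00447389  0.09282948]
```

View pics/w5c.png

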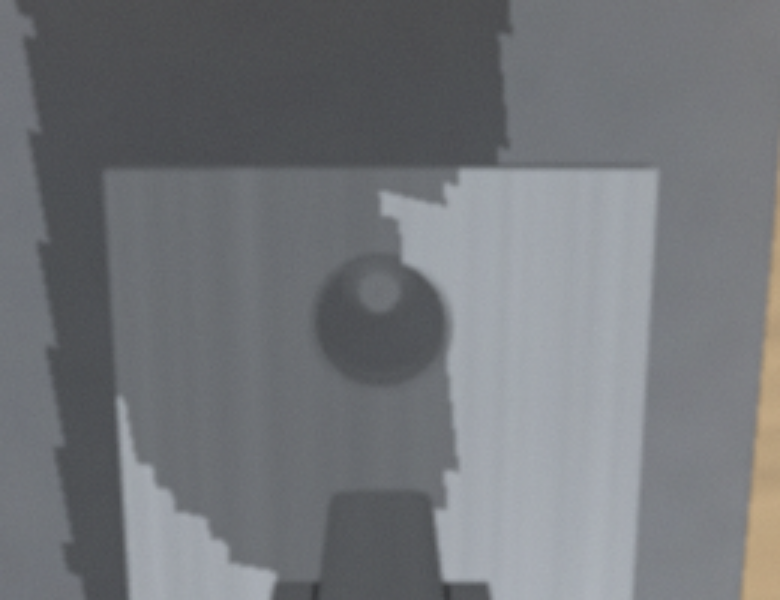

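Through the far hole (centre about (380,320) in the crop) the pin's tip shows at (379,291). It is laterally centred. I'll work out the true offset.

```bash
python3 - <<'E'
from h import *
p=manip.camera_params("wrist")
def ray(u,v,z):
    a=pts(p,[(u,v)],[1.])[0];c=np.array(p["xyz"]);return c+(a-c)*(z-c[2])/(a[2]-c[2])
o=manip.get_obs()["tcp_pos"]
h=ray(326.7,206.7,o[2]-.0122);q=ray(326.3,197,.072);print(o,h,q,(q-h)*1000,np.array(h-o)*1000)
E
```

```text
[ 0.590679   -0.13844505  0.10441783] [ 0.63078778 -0.14408887  0.09221783] [ 0.63136616 -0.1440397   0.072     ] [  0.57838669   0.0491682  -20.21783012] [ 40.10878289  -5.64381358 -12.2       ]
```

Call:
servo_tool(plan="0.8 0 3 0.1 0 0; 0 0 4 0 0 0; 0 0 4 0 0 0; 0 0 0 0 0 0")

```text
time: 8.9
tcp_pos: [0.592, -0.1388, 0.0927]
eef_rot: [-3.136, 0.193, -0.002]
contact_force: [0.4, -0.0, -4.5]
width: 0.013
```

```bash
python3 st.py .5913 -.1384 .072 -7
```

```text
t 8.9 tcp [ 0.592  -0.1388  0.0927] F [ 0.4 -0.  -4.5] w 0.013
shift [-0.8 -0.3 20.7] turn [-0.01 -0.08 -0.06] worldmm [ -0.7   0.4 -20.7]
```

Call:
servo_tool(plan="-0.8 -0.3 3 0 -0.1 0; -0.2 -0.1 4 0 0 0; -0.2 -0.1 4 0 0 0; 0 0 0 0 0 0")

```text
time: 9.23
tcp_pos: [0.5905, -0.138, 0.0799]
eef_rot: [-3.135, 0.194, 0.002]
contact_force: [0.0, 0.2, -4.9]
width: 0.0135
```

```bash
python3 st.py .5913 -.1384 .072 -7
```

```text
t 9.2333 tcp [ 0.5905 -0.138   0.0799] F [ 0.   0.2 -4.9] w 0.0135
shift [0.8 0.3 7.9] turn [-0.02  0.09 -0.07] worldmm [ 0.8 -0.4 -7.9]
```

Call:
servo_tool(plan="0.6 0.2 2.5 0 0.1 0; 0 0 2.5 0 0 0; 0 0 1.5 0 0 0; 0 0 1 0 0 0; 0 0 0 0 0 0")

```text
time: 9.65
tcp_pos: [0.5914, -0.1384, 0.0723]
eef_rot: [-3.135, 0.193, -0.001]
contact_force: [0.9, -0.2, -6.1]
width: 0.0136
```

```bash
python3 st.py .5913 -.1384 .072 -7
```

```text
t 9.65 tcp [ 0.5914 -0.1384  0.0723] F [ 0.9 -0.2 -6.1] w 0.0136
shift [-0.1  0.   0.3] turn [-0.02 -0.04 -0.06] worldmm [-0.1 -0.  -0.3]
```

Call:
servo_tool(plan="0 0 0.8 0 0 0; 0 0 0.8 0 0 0; 0 0 0 0 0 0")

```text
time: 9.9
tcp_pos: [0.5918, -0.1385, 0.0723]
eef_rot: [3.136, -0.193, 0.002]
contact_force: [-0.4, 0.6, -5.3]
width: 0.0135
```

Call:
servo_tool(plan="0 0 2.5 0 0 0; 0 0 2.5 0 0 0; 0 0 0 0 0 0")

```text
time: 10.15
tcp_pos: [0.5923, -0.1387, 0.0728]
eef_rot: [3.135, -0.193, 0.002]
contact_force: [0.6, -0.2, -5.4]
width: 0.0135
```

Call:
servo_tool(plan="-0.7 0 3 0 0 0; 0 0 3 0 0 0")

```text
time: 10.32
tcp_pos: [0.5932, -0.139, 0.0721]
eef_rot: [3.134, -0.192, 0.006]
contact_force: [-13.1, 5.0, 22.6]
width: 0.0138
```

```bash
python3 st.py .5913 -.1384 .072 -7;python3 w.py w6; python3 -c "
from h import *
print(manip.get_obs()['contact_force'])
i=np.load('w6.npz')['i'];save('w6c',cv2.resize(i[100:350,140:480],None,fx=2.3,fy=2.3))
P=np.load('w6.npz')['P']
for u,v in [(280,170),(380,170),(260,250),(390,250),(250,130),(400,130),(330,160)]: print(u,v,P[v,u].round(4))"
```

```text
t 10.3167 tcp [ 0.5932 -0.139   0.0721] F [-13.1   5.   22.6] w 0.0138
shift [-1.9 -0.4  0.1] turn [ 0.06 -0.22 -0.01] worldmm [-1.9  0.6 -0.1]
pins 26328
2423 [ 0.5736 -0.1434  0.0607] 0.06280612831060381 ((561.891357421875, -138.10879516601562), (60.1881217956543, 72.78536987304688), 0.009486496448516846)
23905 [ 0.6254 -0.1429  0.0612] 0.07796174837973824 ((620.42626953125, -142.88803100585938), (70.56517028808594, 65.12014770507812), 83.0124282836914)
plate top 27174 ((595.9293212890625, -114.17040252685547), (121.61219024658203, 120.73750305175781), 83.01162719726562) 0.060656018938855596 [ 0.65689408 -0.05075468] [ 0.53179786 -0.18152654]
slope [-0.00103297 -0.00417649  0.06067473]
[-9.1957883   2.34415344 15.24171087]
280 170 [ 0.6496 -0.1284  0.0591]
380 170 [ 0.6451 -0.1666  0.0605]
260 250 [ 0.6191 -0.1156  0.06  ]
390 250 [ 0.6129 -0.1678  0.0609]
250 130 [ 0.6659 -0.1183  0.0523]
400 130 [ 0.6587 -0.1771  0.0502]
330 160 [ 0.6512 -0.148   0.0626]
```

View pics/w6c.png

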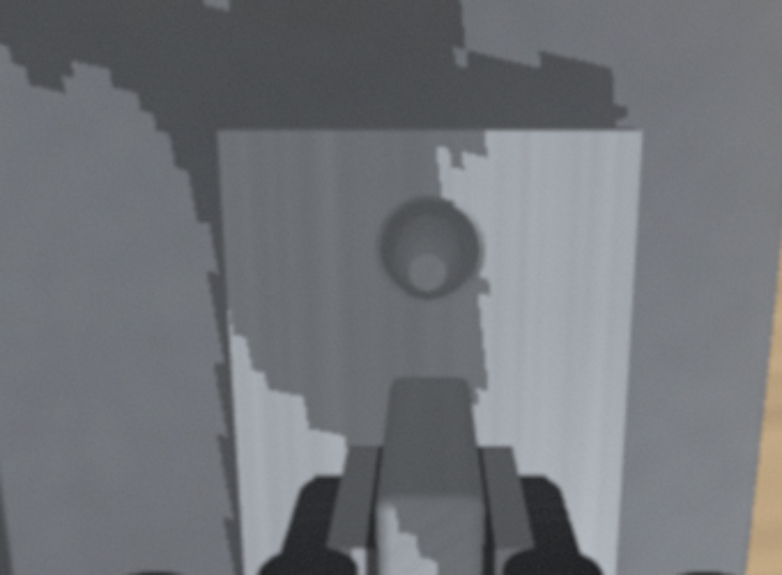

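The plate is down on the ledge (22 N contact, plate top at 0.0605) with the pin inside the hole, but it has been pushed about 2 mm in +x. I'll ease back and release.

Call:
servo_tool(plan="-2 -0.3 0 0 -0.2 0; -0.5 0 0.5 0 0 0; 0 0 0 0 0 0")

```text
time: 10.62
tcp_pos: [0.5919, -0.1388, 0.0723]
eef_rot: [3.133, -0.192, 0.007]
contact_force: [-0.3, -0.5, -1.4]
width: 0.0134
```

```bash
python3 st.py .5913 -.1384 .072 -7
```

```text
t 10.6167 tcp [ 0.5919 -0.1388  0.0723] F [-0.3 -0.5 -1.4] w 0.0134
shift [-0.7 -0.4  0.3] turn [ 0.11 -0.25 -0.01] worldmm [-0.6  0.4 -0.3]
```

Call:
servo_tool(plan="0 0 0 0 0 0; 0 0 0 0 0 0; 0 0 0 0 0 0; 0 0 0 0 0 0; 0 0 0 0 0 0; 0 0 0 0 0 0; 0 0 0 0 0 0; 0 0 0 0 0 0", hand=0.6)

```text
time: 11.28
tcp_pos: [0.5954, -0.1404, 0.0738]
eef_rot: [3.131, -0.192, 0.018]
contact_force: [-0.9, -0.5, 0.5]
width: 0.0511
```

Call:
servo_tool(plan="0 0 -5 0 0 0; 0 0 -15 0 0 0; 0 0 -25 0 0 0; 0 0 -25 0 0 0;0 0 -30 0 0 0; 0 0 -30 0 0 0; 0 0 -20 0 0 0; 0 0 0 0 0 0;0 0 0 0 0 0")

```text
time: 12.03
tcp_pos: [0.5919, -0.1389, 0.2306]
eef_rot: [3.133, -0.192, 0.011]
contact_force: [0.6, 0.8, -0.8]
width: 0.0517
```

```bash
python3 st.py .5913 -.1384 .2 -7; python3 - <<'E'
from h import *
p,i,d=cam("wrist");P=cloud(p,d);np.savez("w7",i=i,P=P);save("w7",i)
P=P.reshape(-1,3)
q=P[(abs(P[:,2]-.060)<.005)&(np.hypot(P[:,0]-.592,P[:,1]+.139)<.075)]
print(len(q),cv2.minAreaRect(q[:,:2].astype(np.float32)*1000),np.median(q[:,2]))
A=np.c_[q[:,:2],np.ones(len(q))];print("slope",np.linalg.lstsq(A,q[:,2],rcond=None)[0])
l=P[(P[:,2]>.148)&(P[:,2]<.17)&(P[:,0]>.5)&(P[:,0]<.62)&(P[:,1]>0)&(P[:,1]<.2)];print("bar",len(l),l.mean(0) if len(l) else 0)
for n in ("scene","side"):
  p,i,d=cam(n);save(n+"2",i);P=cloud(p,d).reshape(-1,3)
  l=P[(P[:,2]>.151)&(P[:,2]<.172)&(P[:,0]>.5)&(P[:,0]<.6)&(P[:,1]>0.0)&(P[:,1]<.16)]
  print(n,"bar",len(l),l.mean(0),cv2.minAreaRect(l[:,:2].astype(np.float32)*1000),l[:,2].max())
  q=P[(abs(P[:,2]-.060)<.005)&(np.hypot(P[:,0]-.592,P[:,1]+.139)<.08)]
  print(len(q),cv2.minAreaRect(q[:,:2].astype(np.float32)*1000),np.median(q[:,2]))
E
```

```text
t 12.0333 tcp [ 0.5919 -0.1389  0.2306] F [ 0.6  0.8 -0.8] w 0.0517
shift [-0.8 -0.5 30.6] turn [ 0.15 -0.41 -0.02] worldmm [ -0.6   0.5 -30.6]
11041 ((591.8021850585938, -139.50909423828125), (70.36746215820312, 119.9078369140625), 83.13465881347656) 0.060680416944600246
slope [ 0.00033758 -0.00052802  0.06039194]
bar 1602 [0.54349709 0.04338823 0.16129428]
scene bar 148 [0.5493584  0.0862731  0.16089394] ((547.434326171875, 84.58124542236328), (118.28588104248047, 19.35466766357422), 83.54353332519531) 0.16738317517788204
478 ((587.1077270507812, -142.16555786132812), (98.73635864257812, 149.096435546875), 81.8603286743164) 0.059573611651731806
side bar 133 [0.54574418 0.0749242  0.16132864] ((547.291259765625, 82.20022583007812), (119.67002868652344, 11.996922492980957), 82.83340454101562) 0.1656335408857572
928 ((592.248046875, -140.95089721679688), (74.34394073486328, 119.04075622558594), 83.66502380371094) 0.05888518335248416
```

View pics/w7.png

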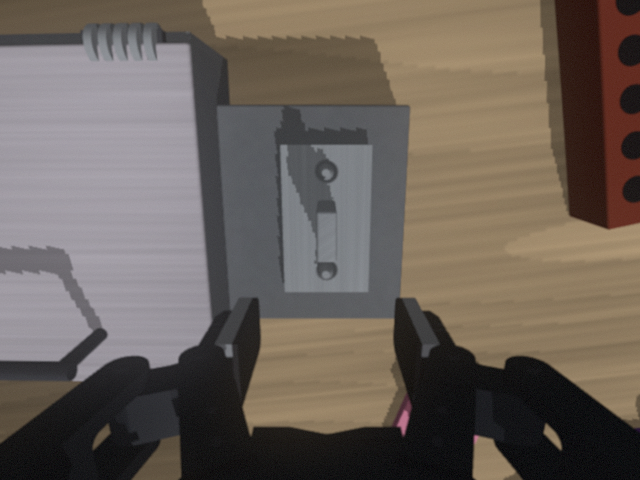

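The wrist view shows the plate seated with pins in both holes (326,171) and (326,270). It is level at (0.5918,-0.1395), yaw -6.9°, and let go. Next is the lid: turn the tool back 90° and go over the bar.

Call:
servo_tool(plan="0 0 0 0 0 -7.1;0 0 0 0 0 -7.1;0 0 0 0 0 -7.1;0 0 0 0 0 -7.1;0 0 0 0 0 -7.1;0 0 0 0 0 -7.1;0 0 0 0 0 -7.1;0 0 0 0 0 -7.1;0 0 0 0 0 -7.1;0 0 0 0 0 -7.1;0 0 0 0 0 -7.1;0 0 0 0 0 -7.1")

```text
time: 13.18
tcp_pos: [0.5752, -0.1327, 0.1974]
eef_rot: [-2.389, -1.975, 0.038]
contact_force: [1.4, 0.2, -0.2]
width: 0.0512
```

```bash
python3 st.py .546 .05 .23 83
```

```text
t 13.1833 tcp [ 0.5752 -0.1327  0.1974] F [ 1.4  0.2 -0.2] w 0.0512
shift [174.2 -64.5 -28.1] turn [-2.74 -0.57 -3.84] worldmm [-29.2 182.7  32.6]
```

Call:
servo_tool(plan="0 0 -20 -2.7 -0.6 -3.8; 0 0 -15 0 0 0; 20 -5 -3 0 0 0; 30 -9 0 0 0 0; 30 -9 0 0 0 0; 30 -9 0 0 0 0; 30 -9 0 0 0 0; 20 -7 0 0 0 0; 10 -4 0 0 0 0; 0 0 0 0 0 0; 0 0 0 0 0 0")

```text
time: 14.1
tcp_pos: [0.5292, 0.0493, 0.2114]
eef_rot: [-2.322, -2.061, 0.044]
contact_force: [0.4, 1.1, 0.3]
width: 0.0515
```

```bash
python3 st.py .549 .083 .23 83; python3 - <<'E'
from h import *
p,i,d=cam("wrist");P=cloud(p,d);np.savez("w8",i=i,P=P);save("w8",i)
P=P.reshape(-1,3)
l=P[(P[:,2]>.152)&(P[:,2]<.175)&(P[:,0]>.5)&(P[:,0]<.62)&(P[:,1]>0)&(P[:,1]<.16)]
print("bar",len(l),l.mean(0),cv2.minAreaRect(l[:,:2].astype(np.float32)*1000),np.percentile(l[:,2],95))
E
```

```text
t 14.1 tcp [0.5292 0.0493 0.2114] F [0.4 1.1 0.3] w 0.0515
shift [ 35.9  14.7 -19.2] turn [-2.64 -0.18  0.16] worldmm [19.8 33.7 18.6]
bar 5863 [0.54653991 0.08800575 0.16320714] ((546.0966796875, 83.25019073486328), (116.05882263183594, 12.08139419555664), 82.8001937866211) 0.16514354021609545
```

View pics/w8.png

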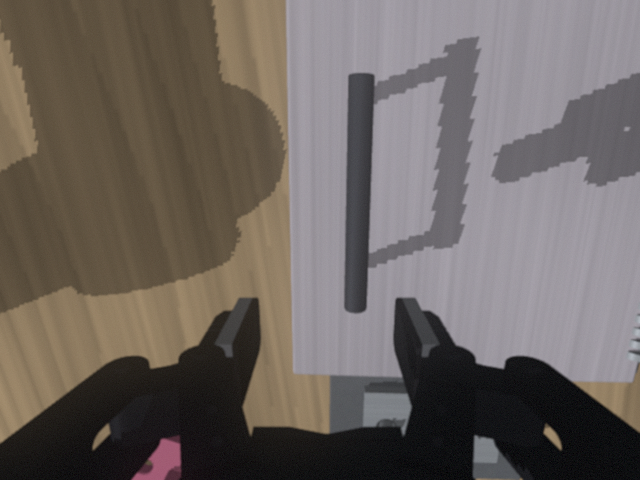

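The bar runs from (361,75) to (355,310) in the wrist view. Its centre is (0.547,0.083), square to the tool.

Call:
servo_tool(plan="12 5 0 -2.6 -0.2 0.2; 12 5 0 0 0 0; 12 5 0 0 0 0; 0 0 0 0 0 0;0 0 0 0 0 0")

```text
time: 14.57
tcp_pos: [0.5515, 0.0789, 0.2096]
eef_rot: [2.362, 2.071, -0.006]
contact_force: [-0.7, 0.1, -0.3]
width: 0.0513
```

```bash
python3 st.py .547 .083 .139 83
```

```text
t 14.5667 tcp [0.5515 0.0789 0.2096] F [-0.7  0.1 -0.3] w 0.0513
shift [ 3.7 -4.8 70.6] turn [-0.15  0.17 -0.5 ] worldmm [ -4.5   4.1 -70.6]
```

Call:
servo_tool(plan="3.5 -5 5 -0.2 0.2 -0.5; 0 0 10 0 0 0; 0 0 12 0 0 0; 0 0 10 0 0 0; 0 0 5 0 0 0; 0 0 0 0 0 0")

```text
time: 15.07
tcp_pos: [0.5461, 0.0814, 0.1621]
eef_rot: [-2.353, -2.08, 0.002]
contact_force: [-0.6, -0.6, 0.1]
width: 0.0511
```

```bash
python3 st.py .547 .083 .139 83
```

```text
t 15.0667 tcp [0.5461 0.0814 0.1621] F [-0.6 -0.6  0.1] w 0.0511
shift [ 1.7  0.7 23.1] turn [-0.1   0.03 -0.05] worldmm [  0.9   1.6 -23.1]
```

Call:
servo_tool(plan="1.5 0.5 5 0 0 0; 0 0 8 0 0 0; 0 0 6 0 0 0; 0 0 3 0 0 0; 0 0 0 0 0 0;0 0 0 0 0 0")

```text
time: 15.57
tcp_pos: [0.5462, 0.0827, 0.1367]
eef_rot: [-2.353, -2.079, 0.005]
contact_force: [0.3, 0.5, 0.2]
width: 0.0515
```

```bash
python3 st.py .547 .083 .139 83
```

```text
t 15.5667 tcp [0.5462 0.0827 0.1367] F [0.3 0.5 0.2] w 0.0515
shift [ 0.4  0.7 -2.3] turn [-0.21  0.05 -0.07] worldmm [0.8 0.3 2.3]
```

Closing on the bar with a light grip.

Call:
servo_tool(plan="0 0 -2 0 0 0;0 0 0 0 0 0;0 0 0 0 0 0;0 0 0 0 0 0;0 0 0 0 0 0;0 0 0 0 0 0;0 0 0 0 0 0;0 0 0 0 0 0", hand=0, newtons=30)

```text
time: 16.23
tcp_pos: [0.5462, 0.0828, 0.1399]
eef_rot: [-2.353, -2.079, 0.004]
contact_force: [-1.4, -0.5, -0.5]
width: 0.0108
```

```bash
cat > lid.py <<'E'
from h import *
o=manip.get_obs();M=R.from_rotvec(o["eef_rot"]);g=o["tcp_pos"]-M.apply([0,0,.019])
H=np.array([.7405,.059,.104]);c,s=np.cos(np.radians(-7.1)),np.sin(np.radians(-7.1))
r=g-H;x=r[0]*c+r[1]*s
a=np.arctan2(r[2],-x)-np.arctan2(54,195)
print("t",o["time"],"grasp",g.round(4),"theta",round(a,3),"rad mm",round(np.hypot(x,r[2])*1000,1),"F",np.round(o["contact_force"],1),"w",round(o["width"],4),"tilt",(M.apply([0,0,1])).round(3))
E
python3 lid.py
```

```text
t 16.2333 grasp [0.5463 0.0828 0.1589] theta 0.003 rad mm 203.2 F [-1.4 -0.5 -0.5] w 0.0108 tilt [-0.003 -0.    -1.   ]
```

Call:
servo_tool(plan="0 1 -4 0 0 0; 0 1.6 -6 0 0 0; 0 2.5 -8 0 0 0; 0 3.1 -8 0 0 0; 0 3.3 -8 0 0 0; 0 3.5 -7.5 0 0 0; 0 3 -5 0 0 0; 0 0 0 0 0 0")

```text
time: 16.9
tcp_pos: [0.5673, 0.0802, 0.191]
eef_rot: [-2.354, -2.08, 0.001]
contact_force: [1.8, -0.1, -3.2]
width: 0.011
```

```bash
python3 lid.py
```

```text
t 16.9 grasp [0.5673 0.0802 0.21  ] theta 0.276 rad mm 204.2 F [ 1.8 -0.1 -3.2] w 0.011 tilt [-0.001 -0.    -1.   ]
```

Call:
servo_tool(plan="0 4 -6 0 0 0; 0 5 -7.5 0 0 0; 0 5.3 -7.3 0 0 0; 0 5.5 -7 0 0 0; 0 5.8 -6.8 0 0 0; 0 6 -6.5 0 0 0; 0 4 -4 0 0 0; 0 0 0 0 0 0")

```text
time: 17.57
tcp_pos: [0.6058, 0.0754, 0.2399]
eef_rot: [-2.353, -2.078, 0.004]
contact_force: [0.6, -0.8, -3.9]
width: 0.0109
```

```bash
python3 lid.py
```

```text
t 17.5667 grasp [0.6058 0.0754 0.2589] theta 0.581 rad mm 205.9 F [ 0.6 -0.8 -3.9] w 0.0109 tilt [-0.004 -0.    -1.   ]
```

Call:
servo_tool(plan="0 6.5 -5.5 0 0 0; 0 7 -5.5 0 0 0; 0 7 -5.2 0 0 0; 0 7.2 -5 0 0 0; 0 7.4 -4.7 0 0 0; 0 7.6 -4.3 0 0 0; 0 5 -2.6 0 0 0; 0 0 0 0 0 0; 0 0 0 0 0 0")

```text
time: 18.32
tcp_pos: [0.6539, 0.0693, 0.2737]
eef_rot: [-2.348, -2.075, 0.014]
contact_force: [-0.9, 0.3, -2.0]
width: 0.0107
```

```bash
python3 lid.py
```

```text
t 18.3167 grasp [0.6542 0.0693 0.2927] theta 0.869 rad mm 207.7 F [-0.9  0.3 -2. ] w 0.0107 tilt [-0.012  0.    -1.   ]
```

```bash
cat > ang.py <<'E'
from h import *
exec(open("lid.py").read().replace("from h import *",""))
for n in("scene","side"):
    p,i,d=cam(n);save(n+"_%d"%(o["time"]*100),i);P=cloud(p,d).reshape(-1,3)
    b=(P-H);u=b[:,0]*c+b[:,1]*s;v=-b[:,0]*s+b[:,1]*c;w=b[:,2]
    # lid points: in the hinge frame rotated by a, near z=+6, in extent
    ca,sa=np.cos(a),np.sin(a);x2=u*ca-w*sa;z2=u*sa+w*ca
    m=(x2>-.225)&(x2<-.02)&(abs(z2-.006)<.018)&(abs(v)<.125)
    q=np.c_[u,w][m]
    for _ in range(3):
        k=np.polyfit(x2[m],z2[m],1);m&=abs(z2-np.polyval(k,x2))<.005
    print(n,m.sum(),"lid angle",round(a-np.arctan(k[0]),3),"offset",round(k[1]*1000,1))
    q=P[(abs(P[:,2]-.060)<.005)&(np.hypot(P[:,0]-.592,P[:,1]+.139)<.075)]
    print("plate",len(q),cv2.minAreaRect(q[:,:2].astype(np.float32)*1000),np.median(q[:,2]))
E
python3 ang.py
```

```text
t 18.3167 grasp [0.6542 0.0693 0.2927] theta 0.869 rad mm 207.7 F [-0.9  0.3 -2. ] w 0.0107 tilt [-0.012  0.    -1.   ]
scene 4353 lid angle 0.86 offset 5.5
plate 181 ((599.29345703125, -170.20751953125), (140.8439483642578, 60.412593841552734), 18.732311248779297) 0.05954438359734682
side 1690 lid angle 0.859 offset 5.0
plate 935 ((592.220458984375, -140.962646484375), (75.17591094970703, 118.8733139038086), 83.42113494873047) 0.05902958338654918
```

Both cameras put the lid at 0.86 rad, held past the balance point, with the plate still seated. Now I'll ease it back.

Call:
servo_tool(plan="0 -5 2.4 0 0 0; 0 -7 3.6 0 0 0; 0 -7 3.9 0 0 0; 0 -6.8 4.2 0 0 0; 0 -6.5 4.5 0 0 0; 0 -5.5 4.2 0 0 0; 0 -2.5 2 0 0 0; 0 0 0 0 0 0; 0 0 0 0 0 0")

```text
time: 19.17
tcp_pos: [0.6133, 0.0744, 0.2484]
eef_rot: [2.35, 2.077, 0.005]
contact_force: [2.7, -1.1, -3.0]
width: 0.0107
```

```bash
python3 ang.py
```

```text
t 19.1667 grasp [0.6131 0.0745 0.2674] theta 0.635 rad mm 207.8 F [ 2.7 -1.1 -3. ] w 0.0107 tilt [ 0.006 -0.002 -1.   ]
scene 4458 lid angle 0.62 offset 5.2
plate 261 ((599.2034912109375, -159.9622802734375), (139.17942810058594, 67.79663848876953), 12.924397468566895) 0.05960423362929812
side 2651 lid angle 0.619 offset 4.9
plate 919 ((592.3109130859375, -140.04579162597656), (73.12494659423828, 118.6548843383789), 83.16027069091797) 0.05898802284672522
```

Call:
servo_tool(plan="0 0 0 0 0 0; 0 0 0 0 0 0; 0 0 0 0 0 0; 0 0 0 0 0 0")

```text
time: 19.6
tcp_pos: [0.6142, 0.0743, 0.2492]
eef_rot: [2.35, 2.077, 0.006]
contact_force: [2.3, 0.4, -2.3]
width: 0.0107
```

```bash
python3 ang.py; python3 lid.py; python3 -c "
from h import *
print(np.abs(manip.get_obs()['qd']).max())
a,b=[cv2.imread('pics/side_%s.png'%n) for n in ('1916','1916')]" ; ls pics
```

```text
t 19.6 grasp [0.6141 0.0743 0.2682] theta 0.641 rad mm 207.8 F [ 2.3  0.4 -2.3] w 0.0107 tilt [ 0.006 -0.002 -1.   ]
scene 4395 lid angle 0.623 offset 5.5
plate 263 ((598.1302490234375, -159.15390014648438), (136.74044799804688, 63.7567253112793), 12.748388290405273) 0.059493935890767125
side 2637 lid angle 0.625 offset 4.8
plate 927 ((592.2417602539062, -140.03530883789062), (76.00355529785156, 118.78506469726562), 83.30235290527344) 0.05907911090678053
t 19.7 grasp [0.6141 0.0743 0.2682] theta 0.641 rad mm 207.8 F [ 1.9  0.5 -2.8] w 0.0106 tilt [ 0.006 -0.002 -1.   ]
0.0020111386086536743
crop.png
scene.png
scene2.png
scene_1831.png
scene_1916.png
scene_1960.png
side.png
side2.png
side_1831.png
side_1916.png
side_1960.png
w1.png
w2.png
w3.png
w4.png
w5.png
w5c.png
w6.png
w6c.png
w7.png
w8.png
wrist.png
```

Steady at 0.62 rad, with the bar gripped (10.7 mm) and the plate seated. Handing in.

```bash
python3 -c "
from workcell import manip
print(manip.job_done())"; python3 lid.py
```

```text
the job is handed in; nothing more can be done
None
the job is handed in; nothing more can be done
```

The anchor plate is seated over both pins and let go. The lid is held by its bar at about 0.62 rad, just below the balance point, and I handed the job in at about 19.7 s.

- **Plate:** I took the smaller grey plate and lowered it over the pins. The wrist camera afterwards showed it flush, with its top at 0.0605 m, within about 1 mm of the seat and level. The first presses gave no clear contact reading. One firmer press, about 22 N downward and 13 N sideways, pushed it roughly 2 mm along x. I eased that back before letting go.
- **Lid:** I raised it to 0.86 rad, as measured by both fixed cameras, and held it there. I then eased it back to 0.62 rad. The arm was still and the fingers were closed on the bar (10.7 mm opening).
- **Disagreement:** The angle worked out from the arm's own pose read 0.64 rad against the cameras' 0.62. My hinge estimate was also about 5 mm off in radius. Both readings are well inside the 0.45 to 0.72 band.
- **Plate with the lid raised:** The side camera still showed the plate in place. The scene camera's view of it was too partly blocked to be of use.
- **Brick, hammer and pot:** I did not touch them on any planned path, but I did not re-measure their positions at the end.

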